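# Wipe the trimmings off the sealing platen

## Task

Pick up the scraper block and wipe all five loose plastic trimmings off the white platen plate into the scrap tray at its end, touching them with the scraper only, not with the fingers. Then set the scraper gently back on its rubber pad, standing upright as it was, let go of it, and leave the other things on the bench where they are.

Things in the scene. Friction and masses are not known exactly. Their poses are not given: they have to be found in the camera images.
- platen: fixed machine platen: aluminium carriage with a white plate on top, 234 mm (x) by 250 mm (y). Origin: middle of its underside on the bench, z up; plate top 50 mm above it. Plate ends at y = +-125 mm, overhanging the carriage by 13 mm. A rail 10 mm high above the plate runs along each x side (inner faces x = +-105 mm); both y ends are open. Yaw within 0.3 rad of world
- tray: scrap tray: fixed open steel box 240 mm (x) by 120 mm (y), 40 mm high, walls and floor 3 mm. Origin: middle of its underside on the bench; axes parallel to the platen's. At one of the platen's open y ends (which one varies), centre 172 mm from the platen's, near wall tucked under the overhanging plate edge: what is pushed over that edge drops in
- pad: the scraper's pad: fixed flat black rubber slab 180 mm (x) by 110 mm (y), 6 mm thick, on the bench at the platen's other open y end, centre 172 mm from the platen's centre; origin at the middle of its underside, axes parallel to the platen's
- scraper: scraper block, loose, upright on the pad, yaw within 0.35 rad of the pad's: blade block 120 mm long (x), 30 mm thick (y), 40 mm high with a grey wiping edge; centred on it a black handle 76 mm long (x), 24 mm thick (y), from 40 to 90 mm above the underside, gripped across its thickness. Origin: middle of the flat underside, z up; 0.2 to 0.4 kg
- bottle: bystander: a closed white plastic bottle, 64 mm in diameter, 170 mm high, standing; origin at the middle of its underside
- carton: bystander: a cardboard carton 120 x 230 mm, 75 mm high; origin at the middle of its underside
- plates: bystander: a stack of white plastic well plates 86 x 128 mm, 58 mm high; origin at the middle of its underside
- chip0: a loose plain grey plastic trimming lying flat on the white plate, 9 mm thick, about 12 g: a straight bar 34 x 12 mm; origin at the middle of its underside, z up
- chip1: a loose plain grey plastic trimming lying flat on the white plate, 9 mm thick, about 12 g: an L-shaped piece 26 x 26 mm overall, limbs 10 mm wide; origin at the middle of its underside, z up
- chip2: a loose plain grey plastic trimming lying flat on the white plate, 9 mm thick, about 12 g: a block 22 x 16 mm; origin at the middle of its underside, z up
- chip3: a loose plain grey plastic trimming lying flat on the white plate, 9 mm thick, about 12 g: a round slug 24 mm in diameter; origin at the middle of its underside, z up
- chip4: a loose plain grey plastic trimming lying flat on the white plate, 9 mm thick, about 12 g: a bar 28 x 14 mm; origin at the middle of its underside, z up
There are look-alikes about, which are no part of the job. There is more than one size of the pad; the job needs the larger. There is more than one size of the scraper; the one meant has the size given above.

How it is judged:
By the outcome, as a careful person would: the job done as asked, in the order asked, and still so for the second after the job is handed in, with the robot touching nothing.
It also fails if it takes over 58 s, if anything falls off the work surface, if the arm or the gripper's body presses on something with over 40 N, if the wrist force passes 120 N, or if a joint passes its speed limit or range.

## Robot

A 6-joint arm with a two-finger parallel gripper is mounted at the origin on the work surface. World frame = base frame: x ahead of the robot, y to its left, z up, the work surface at z = 0. Lengths are in mm, angles in rad, forces in N, time in s.
With the tool pointing down it reaches from about 350 to 975 mm from the base axis. Payload 7.1 kg.
Tool frame: the origin (TCP) lies midway between the tips of the shut fingers; the grasp point (between the pads) lies 19 mm behind it; z points along the fingers, y is the line along which they close (so a half turn about z gives the same grasp; the last joint's range is limited). The gripper opens to 88 mm and grips with 3 to 60 N. Pads are 20 mm wide; open, the fingers measure 115 mm over their backs; the gripper's body (75 mm by 178 mm) begins 61 mm behind the grasp point.
Start: joints at [1.094, 0.423, 1.63, -0, 1.089, -0.019], TCP at [276.202, 560.64, 197.275] pointing down, gripper open.
Joint ranges: [-3, 3], [-0.9, 2.11], [0.09, 2.58], [-1.31, 4.45], [0.11, 2.69], [-2.54, 2.54]. Speed limits (rad/s): [2.39, 2.39, 3.01, 3.14, 3.14, 3.14].

## Interface

Orientations are given as a rotation vector (axis times angle).
In Python, from workcell import get_obs, get_image, camera_params, close_job gives the robot as it stands.
- The arm moves only by the shell command python3 -m creep 'ROWS' [OPENING]. ROWS is a JSON object of lists of equal length, an entry for each row: "delta_pos": the shift along the tool's x, y, z in m, a list of three; "twist": the turn, a rotation vector about the tool's x, y, z in degrees, a list of three. A call has 1 to 20 rows; each row shifts and turns the commanded pose from where the row before left it, along the tool's axes as they then stand; what a row does not reach is not made up. A row lasts 1/12 s, in which the tool goes at most 41.7 mm and 7.16 degrees, less where a joint would pass 70% of its speed; a pose out of reach is approached as far as the arm can. A call with a gripper value outside its range is refused whole. OPENING is the opening, from 0 (shut) to 1 (fully open), set as the call begins (- or left out, the last holds). The fingers move at their own pace and stop on an object; the grip force is fixed at half the most. Time passes only in rows, so rows that do not move let the fingers close. It gives the time, the measured TCP pose, the force, the opening and the grip force at its end, in the units of the state.
- get_obs(): the state, without advancing time (a new reading comes with each control period).
- get_image(name): name is "scene" or "top" or "wrist"; returns (picture, depth): 384x512x3 uint8, red, green, blue; 384x512 float32, mm along the optical axis (not along the pixel's ray), 0 where there is no reading.
- camera_params(name): a dict with "camera_matrix" (3x3 intrinsics, pixels), "extrinsics" (4x4, takes a point from camera to world coordinates). Camera axes: x right, y down, z forward; pixel columns grow to the right and rows downward; lengths in mm; the calibration is good to about 2 mm. A picture is of the moment at which its call begins: read the wrist's pose just before it. camera_params takes no time and is no camera call; for the wrist camera it gives the pose at the moment of the call.
- close_job(): hands the job in; it is judged then, once.
The state is a dict: "t": time; "qpos": joint angles; "qvel": joint speeds; "joint_torque": joint torques, N m; "ee_pos": TCP position; "orientation": TCP orientation; "ft_force": force on the tool from outside, world axes, zero at the start; "moment": the same for the moment, N m; "width": finger opening in mm; "grasp_force": force on a finger pad.
Only numpy, scipy, OpenCV 4.12 (cv2) and the standard library are available. Lean on these libraries where they do the work, as an engineer would, in place of code of your own. Each camera call takes 0.05 s, during which the arm holds its last target. There are 200 camera calls.

## Working session

There is one attempt and no reset: what is moved stays moved. The work goes in short steps, Python scripts to look and compute and a shell command to move; the robot and the scene stay as the last step left them, time stands still between calls to the robot, and variables do not carry over. Pictures are saved under pics/ and viewed, at most 10 in all, crops included, and the job is handed in when it is done.

```bash
mkdir -p pics; ls; cat > h.py <<'E'
import numpy as np, cv2
from workcell import get_obs,get_image,camera_params
def grab(n):
    im,d=get_image(n); p=camera_params(n)
    return im,d,np.array(p["camera_matrix"]),np.array(p["extrinsics"])
def ray(u,v,z,K,E):
    r=E[:3,:3]@np.linalg.solve(K,[u,v,1.]); o=E[:3,3]
    return o+r*(z-o[2])/r[2]
def cloud(d,K,E):
    v,u=np.mgrid[:d.shape[0],:d.shape[1]]
    c=np.stack([(u-K[0,2])/K[0,0]*d,(v-K[1,2])/K[1,1]*d,d],-1)
    return c@E[:3,:3].T+E[:3,3]
E
python3 - <<'E'
from h import *
for n in("top","scene"):
    im,d,K,E=grab(n); np.savez(n+"0.npz",im=im,d=d,K=K,E=E)
    cv2.imwrite(f"pics/{n}0.png",cv2.resize(im[...,::-1],(800,600)))
    print(n,K.tolist(),E.round(3).tolist())
print(get_obs())
E
```

```text
pics
top [[497.30988120131303, 0.0, 257.7383621966887], [0.0, 497.30988120131303, 202.66410023871762], [0.0, 0.0, 1.0]] [[-0.021, -0.995, 0.102, 367.379], [-1.0, 0.02, -0.009, 0.265], [0.007, -0.103, -0.995, 1770.241], [0.0, 0.0, 0.0, 1.0]]
scene [[405.66074940691703, 0.0, 257.4162603197919], [0.0, 405.66074940691703, 192.3356480502178], [0.0, 0.0, 1.0]] [[0.223, 0.772, -0.595, 1208.153], [0.975, -0.175, 0.138, -184.172], [0.003, -0.61, -0.792, 945.476], [0.0, 0.0, 0.0, 1.0]]
{'t': 0.1, 'qpos': array([ 1.09401085e+00,  4.23754893e-01,  1.63055902e+00,  1.98430351e-05,
        1.08861862e+00, -1.89826006e-02]), 'qvel': array([ 0.00125124,  0.00042458, -0.00356322,  0.00143777,  0.00089777,
        0.00156952]), 'joint_torque': array([-1.77541478e-04, -5.45614564e+01, -2.74324983e+01,  6.45640539e-02,
        1.88196776e-02, -6.89657099e-05]), 'ee_pos': array([275.96310927, 560.20448517, 196.60684437]), 'orientation': array([-7.12787218e-01, -3.05930746e+00,  2.03334940e-03]), 'ft_force': array([ 0.62147725, -0.73078951, -0.64075621]), 'moment': array([ 0.03411107,  0.05189433, -0.01892054]), 'grasp_force': 0.0, 'width': 87.86964140261898}
```

View pics/top0.png

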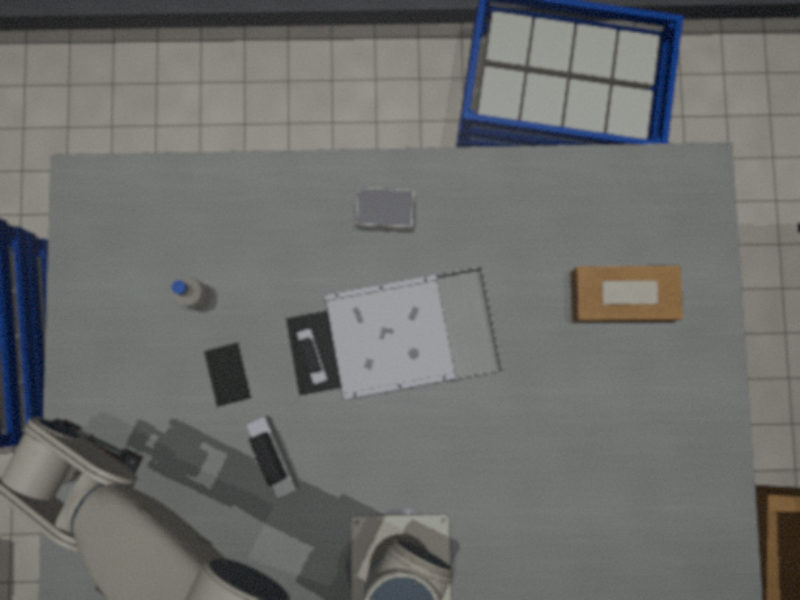

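View pics/scene0.png

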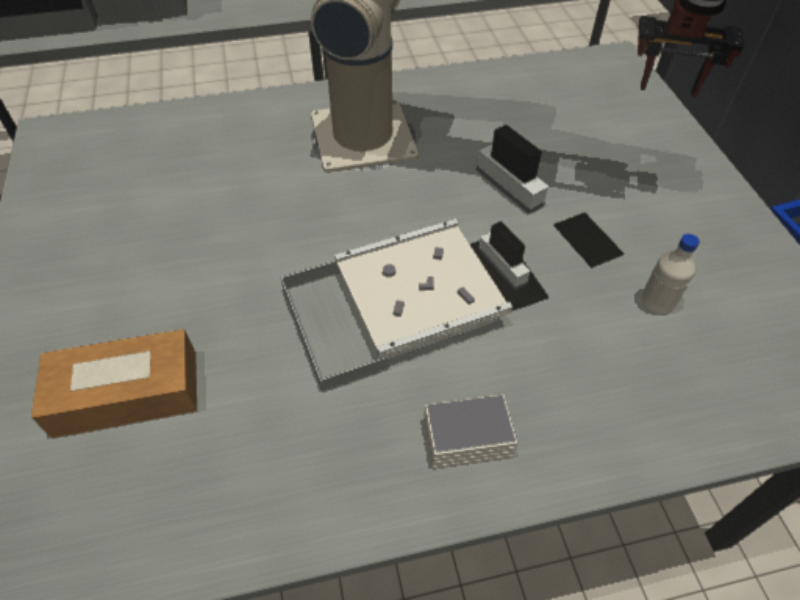

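The top view (800x600) shows the platen at about (393,337), the tray on its right (-y) at (470,323) and a large pad on its left at (315,352). Two scrapers are candidates: one on that pad at (312,355), and one on the bench at (270,455). Two pads are candidates: (315,352), larger and touching the platen, and (227,374), smaller. I'll measure all of them and check a crop.

```bash
cat > m.py <<'E'
from h import *
f=np.load("top0.npz"); im,d,K,E=[f[k] for k in("im","d","K","E")]
P=cloud(d,K,E); g=im.astype(int).sum(2)/3; sat=im.max(2).astype(int)-im.min(2)
def rects(mask,z,lab,amin=15,lo=(120,100),hi=(350,330)):
    m=np.zeros_like(mask,np.uint8); m[lo[1]:hi[1],lo[0]:hi[0]]=mask[lo[1]:hi[1],lo[0]:hi[0]]
    for c in cv2.findContours(m,cv2.RETR_EXTERNAL,cv2.CHAIN_APPROX_NONE)[0]:
        if cv2.contourArea(c)<amin: continue
        w=np.array([ray(*q[0],z,K,E)[:2] for q in c],np.float32)
        r=cv2.minAreaRect(w); mm=np.zeros_like(m);cv2.drawContours(mm,[c],-1,1,-1); ys,xs=np.nonzero(mm)
        print(lab,"px",(xs.mean()*1.5625).round(),(ys.mean()*1.5625).round(),"c",np.round(r[0],1),"size",np.round(r[1],1),"ang",round(r[2],1),"zmed",np.median(P[mm>0][:,2]).round(1),"cen",ray(xs.mean(),ys.mean(),z,K,E)[:2].round(1))
rects(g>165,50,"white",30)
rects(g<60,6,"dark",50)
rects((P[...,2]>70)&(P[...,2]<135),96,"high",30)
rects((P[...,2]>20)&(P[...,2]<64),46,"mid",30)
np.savetxt("/dev/null",g)
E
python3 m.py
python3 - <<'E'
from h import *
im=np.load("top0.npz")["im"][165:325,125:325]
cv2.imwrite("pics/crop.png",cv2.resize(im[...,::-1],(750,600),interpolation=cv2.INTER_CUBIC))
E
```

```text
dark px 267.0 459.0 c [235.9 294.3] size [110.6  45.4] ang 23.0 zmed 129.3 cen [235.6 293.8]
dark px 227.0 374.0 c [427.  384.6] size [125.3  74.8] ang 14.0 zmed 4.9 cen [426.8 384.2]
dark px 313.0 352.0 c [472.3 190. ] size [173.5  90.8] ang 9.7 zmed 8.6 cen [471.7 189.9]
high px 267.0 457.0 c [244.7 279.8] size [111.3  44.9] ang 23.2 zmed 128.8 cen [245.1 280.1]
high px 309.0 354.0 c [462.3 188.7] size [76.9 25.4] ang 17.8 zmed 95.9 cen [462.1 188.5]
high px 195.0 292.0 c [604.2 433.3] size [65.2 33.8] ang 0.4 zmed 110.2 cen [602.8 434.9]
mid px 274.0 455.0 c [245.3 278.2] size [173.6  49.2] ang 23.2 zmed 57.3 cen [246.1 271.9]
mid px 313.0 357.0 c [462.9 187.3] size [120.9  33.8] ang 17.9 zmed 45.7 cen [459.7 183.8]
mid px 203.0 299.0 c [597.5 432.1] size [34.3 64. ] ang 68.0 zmed 46.6 cen [594.2 428.3]
mid px 392.0 335.0 c [510.4 -37.1] size [239.1 356.2] ang 9.4 zmed 51.3 cen [503.6   8.3]
mid px 384.0 208.0 c [792.6  21.7] size [128.5  94.6] ang 85.7 zmed 56.9 cen [792.7  21.2]
```

View pics/crop.png

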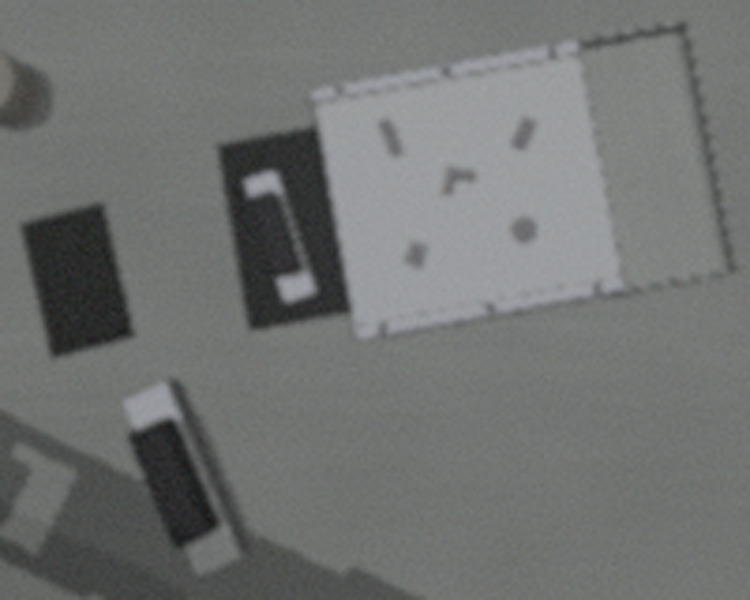

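The crop shows the scraper on the large pad at (280,237), the large pad at (285,230), the small pad at (78,280) and the big scraper at (183,478). The scraper at top-view px (312,355) measures 77x25 mm on the handle, 121 mm on the blade, with its top at z=96. That matches the description. The one at (270,455) is 174 mm long and 129 mm high, so it is the look-alike. The large pad is 174 mm long against 125 mm for the small one. Next I'll fit the platen and chips.

```bash
cat >> m.py <<'E'
print("----")
print("g plate",g[215,250],"bench",g[120,200])
th=(g[215,240:260].max()+np.median(g[110:130,180:220]))/2
w=(g>th)&(P[...,2]>38)
rects(w,55,"plate",2000,(195,160),(330,270))
u=w.astype(np.uint8); cs=max(cv2.findContours(u[160:270,195:330].copy(),cv2.RETR_EXTERNAL,cv2.CHAIN_APPROX_NONE)[0],key=cv2.contourArea)+[195,160]
R=np.array([ray(*q[0],50,K,E)[:2] for q in cs],np.float32); r=cv2.minAreaRect(R); print(r)
h=cv2.convexHull(cs); fill=np.zeros_like(u); cv2.drawContours(fill,[h],-1,1,-1); fill=cv2.erode(fill,np.ones((9,9)))
rects((g<th+10)&(fill>0),59,"chip",8)
E
python3 m.py | sed -n '/----/,$p'
python3 - <<'E'
import sys; sys.path.insert(0,'.')
from h import *
from scipy.spatial.transform import Rotation as R
o=get_obs(); print(R.from_rotvec(o["orientation"]).as_matrix().round(3))
E
```

```text
----
g plate 154.66666666666666 bench 115.66666666666667
plate px 390.0 336.0 c [502.5  15. ] size [233.6 248.6] ang 9.6 zmed 51.5 cen [501.1  14.2]
((502.86920166015625, 15.0380859375), (234.30435180664062, 249.31080627441406), 9.598082542419434)
chip px 368.0 363.0 c [442.3  62.2] size [20.7 25. ] ang 70.6 zmed 57.0 cen [442.1  62.6]
chip px 413.0 353.0 c [462.3 -37.3] size [24.1 27.6] ang 88.8 zmed 58.3 cen [462.6 -36.8]
chip px 385.0 332.0 c [512.1  25.9] size [24.4 37.3] ang 29.9 zmed 57.4 cen [510.8  24.8]
chip px 413.0 313.0 c [551.7 -38.9] size [18.6 34.2] ang 62.4 zmed 56.8 cen [551.2 -38.3]
chip px 358.0 314.0 c [550.6  83.9] size [38.5 18.6] ang 17.5 zmed 56.9 cen [550.4  84.2]
[[-0.897  0.442 -0.001]
 [ 0.442  0.897 -0.001]
 [ 0.    -0.001 -1.   ]]
```

Platen centre is (502.7, 15.0) with yaw 9.6° (fit 234x249 mm). The five chips are found at about 58 mm. They span more than one blade width, so I'll make two passes, at platen x=+40 and then x=-40. First comes the move over the scraper: yaw by -44° about tool z, then translate.

```bash
cat > go.py <<'E'
# go.py w X Y Z yawY  (world)  |  go.py p x y z_underside (platen frame, yaw of platen): prints tool-frame delta mm, twist z deg
import sys; from h import *
from scipy.spatial.transform import Rotation as R
a=sys.argv; v=list(map(float,a[2:])); o=get_obs(); M=R.from_rotvec(o["orientation"]).as_matrix()
ex=np.array([np.cos(np.radians(9.6)),np.sin(np.radians(9.6))]); ey=np.array([-ex[1],ex[0]]); C=np.array([502.7,15.])
t=np.array(v[:3]); 
if a[1]=="p": t=np.r_[C+v[0]*ex+v[1]*ey,v[2]]; v=list(t)+[99.6+(v[3] if len(v)>3 else 0)]
cur=np.degrees(np.arctan2(M[1,1],M[0,1])); D=np.radians(v[3]); 
F=np.array([[-np.sin(D),np.cos(D),0],[np.cos(D),np.sin(D),0],[0,0,-1]]).T
tilt=(R.from_matrix(M.T@F)).as_rotvec(degrees=True)
p=o["ee_pos"]; q=p[:2]-C
print("t",round(o["t"],2),"tcp",p.round(1),"platen xy",(q@ex).round(1),(q@ey).round(1),"yaw",cur.round(2),"F",o["ft_force"].round(1),"w",round(o["width"],1),"gf",round(o["grasp_force"],1),"q",o["qpos"].round(2))
print("delta now",(M.T@(t-p)).round(1),"delta after turn",(F.T@(t-p)).round(1),"twist",tilt.round(2))
E
python3 -m creep '{"delta_pos":[[0,0,0],[0,0,0],[0,0,0],[0,0,0],[0,0,0],[0,0,0],[0,0,0],[0,0,0]],"twist":[[0,0,-6.3],[0,0,-6.3],[0,0,-6.3],[0,0,-6.3],[0,0,-6.3],[0,0,-6.3],[0,0,-6.2],[0,0,0]]}' 0.7
python3 go.py w 462.5 188.3 150 107.8
```

```text
t: 0.77
ee_pos: [276.1, 560.3, 196.8]
orientation: [0.491, -3.102, 0.001]
ft_force: [0.3, 0.3, -0.2]
width: 61.7
grasp_force: 0.0
t 0.77 tcp [276.1 560.3 196.8] platen xy -132.5 575.5 yaw 107.99 F [ 0.3  0.3 -0.2] w 61.7 gf 0.0 q [ 1.09  0.42  1.63 -0.    1.09 -0.79]
delta now [ -62.4 -411.4   47.1] delta after turn [ -63.8 -411.2   46.8] twist [-0.04 -0.03  0.19]
```

```bash
python3 -m creep '{"delta_pos":[[-0.003,-0.015,0],[-0.005,-0.03,0],[-0.005,-0.035,0],[-0.005,-0.035,0],[-0.005,-0.035,0],[-0.005,-0.035,0],[-0.005,-0.035,0],[-0.005,-0.035,0],[-0.005,-0.035,0.005],[-0.005,-0.035,0.005],[-0.005,-0.035,0.01],[-0.005,-0.03,0.01],[-0.005,-0.02,0.01],[0,0,0],[0,0,0]],"twist":[[0,0,0],[0,0,0],[0,0,0],[0,0,0],[0,0,0],[0,0,0],[0,0,0],[0,0,0],[0,0,0],[0,0,0],[0,0,0],[0,0,0],[0,0,0],[0,0,0],[0,0,0]]}'
python3 go.py w 462.5 188.3 56 107.8
python3 - <<'E'
from h import *
im,d,K,E=grab("wrist"); P=cloud(d,K,E)
m=((P[...,2]>80)&(P[...,2]<108)&(im.max(2)<90)).astype(np.uint8)
for c in cv2.findContours(m,cv2.RETR_EXTERNAL,cv2.CHAIN_APPROX_NONE)[0]:
    if cv2.contourArea(c)>200: print(cv2.minAreaRect(np.array([ray(*q[0],96,K,E)[:2] for q in c],np.float32)),c[:,0].mean(0))
cv2.imwrite("pics/w1.png",im[...,::-1])
E
```

```text
t: 2.02
ee_pos: [460.9, 187.8, 156.8]
orientation: [0.477, -3.104, 0.0]
ft_force: [0.5, 0.4, -0.0]
width: 61.8
grasp_force: 0.0
t 2.02 tcp [460.9 187.8 156.8] platen xy -12.3 177.4 yaw 107.47 F [ 0.5  0.4 -0. ] w 61.8 gf 0.0 q [ 0.36  0.29  1.94  0.    0.91 -1.51]
delta now [ -1.8  -0.  100.8] delta after turn [ -1.6  -0.  100.8] twist [-0.   -0.09 -0.33]
((463.0783996582031, 188.63421630859375), (77.17613983154297, 23.686904907226562), 17.321170806884766) [258.96982759 195.01293103]
((293.3247985839844, 292.9391784667969), (18.352371215820312, 43.51184844970703), 17.606592178344727) [474.40571429  17.55428571]
```

View pics/w1.png

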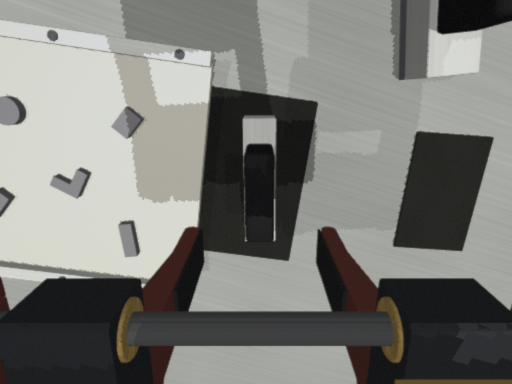

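The wrist view shows the handle between the fingers at px (259,195). It measures (463.1, 188.6), 77x24 mm, at 17.3°, so the alignment is good. Now I'll descend and grip.

```bash
python3 -m creep '{"delta_pos":[[-0.002,0,0.01],[0,0.0005,0.02],[0,0,0.02],[0,0,0.02],[0,0,0.018],[0,0,0.01],[0,0,0.003],[0,0,0],[0,0,0]],"twist":[[0,0,0],[0,0,0],[0,0,0],[0,0,0],[0,0,0],[0,0,0],[0,0,0],[0,0,0],[0,0,0]]}'
python3 -m creep '{"delta_pos":[[0,0,0],[0,0,0],[0,0,0],[0,0,0],[0,0,0],[0,0,0],[0,0,0],[0,0,0]],"twist":[[0,0,0],[0,0,0],[0,0,0],[0,0,0],[0,0,0],[0,0,0],[0,0,0],[0,0,0]]}' 0.15
python3 go.py p 40 105 130
```

```text
t: 2.82
ee_pos: [463.4, 191.1, 56.8]
orientation: [-0.486, 3.103, 0.0]
ft_force: [0.1, 0.7, -0.3]
width: 61.4
grasp_force: 0.0
t: 3.48
ee_pos: [463.2, 190.5, 56.4]
orientation: [-0.485, 3.104, 0.0]
ft_force: [0.6, -0.2, 2.1]
width: 24.0
grasp_force: 29.9
t 3.48 tcp [463.2 190.5  56.4] platen xy -9.7 179.6 yaw 107.76 F [ 0.6 -0.2  2.1] w 24.0 gf 29.9 q [ 0.37  0.47  1.99 -0.    0.69 -1.51]
delta now [-38.6 -80.9 -73.6] delta after turn [-49.7 -74.6 -73.6] twist [-0.    0.01  8.16]
```

Gripped at width 24 mm and 30 N, so the underside is 50.4 mm below the TCP. Next: lift, align, and move above the start of pass 1.

```bash
python3 -m creep '{"delta_pos":[[0,0,-0.003],[0,0,-0.008],[0,0,-0.014],[0,0,-0.016],[0,0,-0.016],[0,0,-0.012],[0,0,-0.006],[0,0,0],[0,0,0],[0,0,0],[-0.005,-0.007,0],[-0.01,-0.015,0],[-0.01,-0.015,0],[-0.01,-0.015,0],[-0.01,-0.015,0],[-0.005,-0.008,0],[0,0,0],[0,0,0]],"twist":[[0,0,0],[0,0,0],[0,0,0],[0,0,0],[0,0,0],[0,0,0],[0,0,0],[0,0,4],[0,0,4.2],[0,0,0],[0,0,0],[0,0,0],[0,0,0],[0,0,0],[0,0,0],[0,0,0],[0,0,0],[0,0,0]]}'
python3 go.py p 40 105 102
```

```text
t: 4.98
ee_pos: [524.6, 124.5, 130.9]
orientation: [0.261, -3.13, -0.0]
ft_force: [-0.2, 0.5, -3.0]
width: 23.8
grasp_force: 29.9
t 4.98 tcp [524.6 124.5 130.9] platen xy 39.8 104.3 yaw 99.55 F [-0.2  0.5 -3. ] w 23.8 gf 29.9 q [ 0.21  0.39  1.87  0.    0.88 -1.53]
delta now [-0.2  0.7 28.9] delta after turn [-0.2  0.7 28.9] twist [ 0.01 -0.06 -0.05]
```

```bash
python3 - <<'E'
from h import *
im,d,K,E=grab("scene"); cv2.imwrite("pics/s2.png",cv2.resize(im[100:300,150:380,::-1],(690,600)))
E
```

```text
(no output)
```

View pics/s2.png

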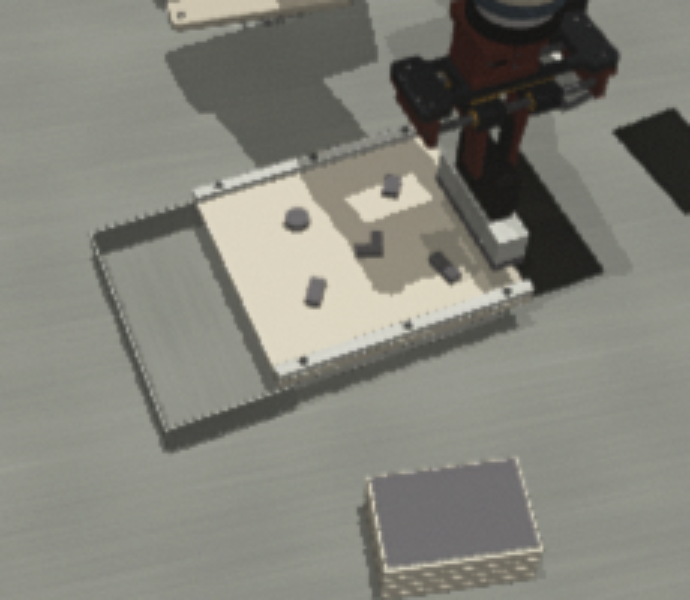

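The picture shows the scraper held upright over the platen's pad end at px (490,215), with all the chips ahead of it. Now I'll descend to find light contact.

```bash
python3 -m creep '{"delta_pos":[[0,0,0.006],[0,0,0.008],[0,0,0.007],[0,0,0.004],[0,0,0.002],[0,0,0.001],[0,0,0.001],[0,0,0.001],[0,0,0],[0,0,0]],"twist":[[0,0,0],[0,0,0],[0,0,0],[0,0,0],[0,0,0],[0,0,0],[0,0,0],[0,0,0],[0,0,0],[0,0,0]]}'
python3 go.py p 40 -122 100.7
```

```text
t: 5.87
ee_pos: [525.0, 124.9, 101.4]
orientation: [-0.262, 3.13, 0.0]
ft_force: [1.0, 0.4, -3.6]
width: 23.9
grasp_force: 29.9
t 5.87 tcp [525.  124.9 101.4] platen xy 40.3 104.6 yaw 99.57 F [ 1.   0.4 -3.6] w 23.9 gf 29.9 q [ 0.21  0.43  1.89 -0.    0.82 -1.53]
delta now [ 2.000e-01 -2.266e+02  7.000e-01] delta after turn [   0.3 -226.6    0.7] twist [ 0.    0.02 -0.03]
```

```bash
python3 -m creep '{"delta_pos":[[0,-0.003,0.0005],[0,-0.006,0],[0,-0.008,0],[0,-0.008,0],[0,-0.008,0],[0,-0.008,0],[0,-0.008,0],[0,-0.008,0],[0,-0.008,0],[0,-0.008,0],[0,-0.008,0],[0,-0.008,0],[0,-0.008,0],[0,-0.008,0],[0,-0.008,0],[0,-0.008,0],[0,-0.008,0],[0,-0.008,0],[0,-0.008,0],[0,-0.005,0]],"twist":[[0,0,0],[0,0,0],[0,0,0],[0,0,0],[0,0,0],[0,0,0],[0,0,0],[0,0,0],[0,0,0],[0,0,0],[0,0,0],[0,0,0],[0,0,0],[0,0,0],[0,0,0],[0,0,0],[0,0,0],[0,0,0],[0,0,0],[0,0,0]]}'
python3 go.py p 40 -122 100.7
```

```text
t: 7.53
ee_pos: [550.0, -24.1, 100.8]
orientation: [-0.261, 3.131, -0.0]
ft_force: [-0.5, 0.1, -2.6]
width: 24.0
grasp_force: 29.9
t 7.53 tcp [550.  -24.1 100.8] platen xy 40.1 -46.4 yaw 99.55 F [-0.5  0.1 -2.6] w 24.0 gf 29.9 q [-0.07  0.45  1.86 -0.    0.83 -1.8 ]
delta now [  0.1 -75.6   0.1] delta after turn [  0.1 -75.6   0.1] twist [-0.01  0.01 -0.05]
```

```bash
python3 -m creep '{"delta_pos":[[0,-0.004,0],[0,-0.007,0],[0,-0.008,0],[0,-0.008,0],[0,-0.008,0],[0,-0.008,0],[0,-0.008,0],[0,-0.008,0],[0,-0.008,0],[0,-0.007,0],[0,-0.005,0],[0,0,0],[0,0,0],[0,0,-0.005],[0,0,-0.01],[0,0,-0.015],[0,0,-0.01],[0,0,-0.005],[0,0,0]],"twist":[[0,0,0],[0,0,0],[0,0,0],[0,0,0],[0,0,0],[0,0,0],[0,0,0],[0,0,0],[0,0,0],[0,0,0],[0,0,0],[0,0,0],[0,0,0],[0,0,0],[0,0,0],[0,0,0],[0,0,0],[0,0,0],[0,0,0]]}'
python3 go.py p -40 105 145
python3 - <<'E'
from h import *
im,d,K,E=grab("scene"); cv2.imwrite("pics/s3.png",cv2.resize(im[100:300,150:380,::-1],(690,600)))
E
```

```text
t: 9.12
ee_pos: [564.0, -100.9, 147.7]
orientation: [-0.262, 3.128, -0.001]
ft_force: [0.1, 0.5, -3.4]
width: 23.9
grasp_force: 29.9
t 9.12 tcp [ 564.  -100.9  147.7] platen xy 41.1 -124.5 yaw 99.59 F [ 0.1  0.5 -3.4] w 23.9 gf 29.9 q [-0.2   0.41  1.79  0.    0.94 -1.94]
delta now [ 81.2 229.5   2.2] delta after turn [ 81.1 229.5   2.7] twist [-0.06  0.17 -0.01]
```

View pics/s3.png

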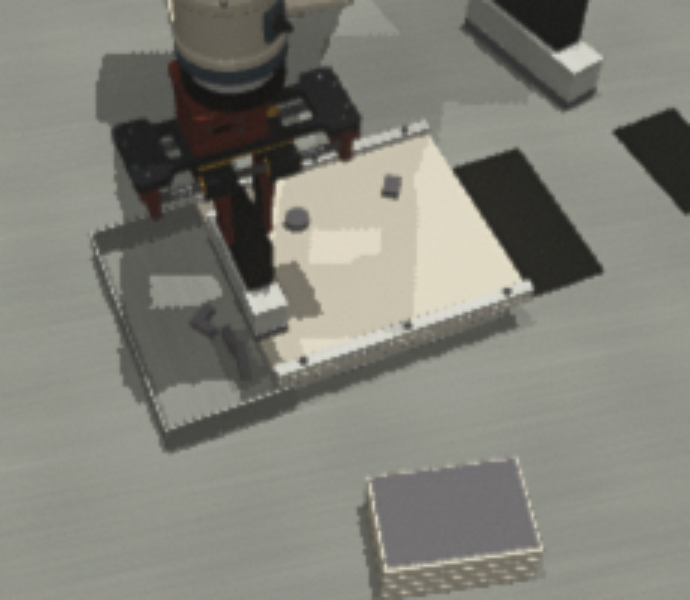

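Three chips now lie in the tray, around px (205,320) to (240,355). Two remain on the plate, at (297,218) and (392,185), as planned. Next I'll go back high, then start pass 2 at x=-40.

```bash
python3 -m creep '{"delta_pos":[[0.004,0.01,0],[0.008,0.022,0],[0.009,0.026,0],[0.009,0.026,0],[0.009,0.026,0],[0.009,0.026,0],[0.009,0.026,0],[0.009,0.026,0],[0.009,0.022,0],[0.006,0.015,0],[0,0.005,0],[0,0,0],[0,0,0]],"twist":[[0,0,0],[0,0,0],[0,0,0],[0,0,0],[0,0,0],[0,0,0],[0,0,0],[0,0,0],[0,0,0],[0,0,0],[0,0,0],[0,0,0],[0,0,0]]}'
python3 go.py p -40 105 101.2
```

```text
t: 10.25
ee_pos: [444.8, 112.4, 145.6]
orientation: [0.264, -3.13, 0.0]
ft_force: [-0.3, -0.7, -2.9]
width: 23.4
grasp_force: 29.9
t 10.25 tcp [444.8 112.4 145.6] platen xy -40.8 105.7 yaw 99.63 F [-0.3 -0.7 -2.9] w 23.4 gf 29.9 q [ 0.22  0.26  2.03 -0.    0.86 -1.52]
delta now [-0.8 -0.7 44.4] delta after turn [-0.8 -0.7 44.4] twist [-0.01 -0.01  0.03]
```

```bash
python3 -m creep '{"delta_pos":[[0,0,0.005],[0,0,0.01],[0,0,0.012],[0,0,0.01],[0,0,0.004],[0,0,0.002],[0,0,0.001],[0,0,0],[0,0,0]],"twist":[[0,0,0],[0,0,0],[0,0,0],[0,0,0],[0,0,0],[0,0,0],[0,0,0],[0,0,0],[0,0,0]]}'
python3 go.py p -40 -126 100.8
```

```text
t: 11.0
ee_pos: [445.2, 112.4, 102.0]
orientation: [-0.262, 3.13, 0.0]
ft_force: [-0.7, 0.1, -3.5]
width: 24.1
grasp_force: 29.9
t 11.0 tcp [445.2 112.4 102. ] platen xy -40.5 105.7 yaw 99.57 F [-0.7  0.1 -3.5] w 24.1 gf 29.9 q [ 0.22  0.33  2.06 -0.    0.75 -1.52]
delta now [  -0.6 -231.7    1.2] delta after turn [  -0.5 -231.7    1.2] twist [ 0.    0.03 -0.03]
```

```bash
python3 -m creep '{"delta_pos":[[0,-0.003,0.001],[0,-0.006,0],[0,-0.008,0],[0,-0.008,0],[0,-0.008,0],[0,-0.008,0],[0,-0.008,0],[0,-0.008,0],[0,-0.008,0],[0,-0.008,0],[0,-0.008,0],[0,-0.008,0],[0,-0.008,0],[0,-0.008,0],[0,-0.008,0],[0,-0.008,0],[0,-0.008,0],[0,-0.008,0],[0,-0.008,0],[0,-0.008,0]],"twist":[[0,0,0],[0,0,0],[0,0,0],[0,0,0],[0,0,0],[0,0,0],[0,0,0],[0,0,0],[0,0,0],[0,0,0],[0,0,0],[0,0,0],[0,0,0],[0,0,0],[0,0,0],[0,0,0],[0,0,0],[0,0,0],[0,0,0],[0,0,0]]}'
python3 -m creep '{"delta_pos":[[0,-0.008,0],[0,-0.008,0],[0,-0.008,0],[0,-0.008,0],[0,-0.008,0],[0,-0.008,0],[0,-0.008,0],[0,-0.008,0],[0,-0.008,0],[0,-0.006,0],[0,0,0],[0,0,0],[0,0,-0.005],[0,0,-0.01],[0,0,-0.015],[0,0,-0.01],[0,0,-0.005],[0,0,0]],"twist":[[0,0,0],[0,0,0],[0,0,0],[0,0,0],[0,0,0],[0,0,0],[0,0,0],[0,0,0],[0,0,0],[0,0,0],[0,0,0],[0,0,0],[0,0,0],[0,0,0],[0,0,0],[0,0,0],[0,0,0],[0,0,0]]}'
python3 go.py p -5 177 145
python3 - <<'E'
from h import *
im,d,K,E=grab("scene"); cv2.imwrite("pics/s4.png",cv2.resize(im[100:300,150:380,::-1],(690,600)))
E
```

```text
t: 12.67
ee_pos: [470.4, -39.2, 100.8]
orientation: [0.262, -3.131, -0.0]
ft_force: [0.7, 0.0, -2.8]
width: 23.9
grasp_force: 29.9
t: 14.17
ee_pos: [484.3, -115.4, 147.5]
orientation: [-0.262, 3.128, -0.002]
ft_force: [0.6, -0.4, -3.1]
width: 23.9
grasp_force: 29.9
t 14.17 tcp [ 484.3 -115.4  147.5] platen xy -39.9 -125.6 yaw 99.59 F [ 0.6 -0.4 -3.1] w 23.9 gf 29.9 q [-0.26  0.31  1.95  0.    0.88 -2.  ]
delta now [-34.9 302.6   2.2] delta after turn [-34.9 302.6   2.5] twist [-0.08  0.17 -0.01]
```

View pics/s4.png

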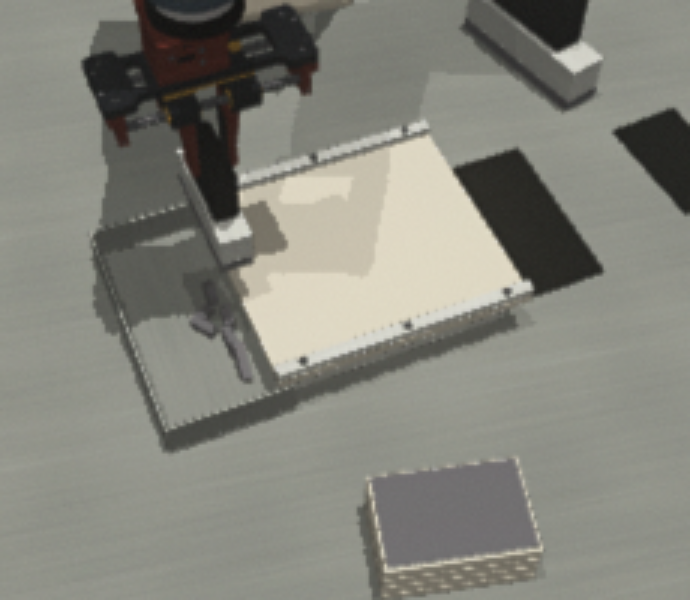

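The visible plate is clear and the newly pushed chips are in the tray at about px (205,300). I'll carry the scraper back over the pad, then check the plate.

```bash
python3 -m creep '{"delta_pos":[[-0.001,0.01,0],[-0.003,0.022,0],[-0.003,0.028,0],[-0.003,0.03,0],[-0.003,0.03,0],[-0.003,0.03,0],[-0.003,0.03,0],[-0.003,0.03,0],[-0.003,0.03,0],[-0.003,0.028,0],[-0.003,0.02,0],[-0.003,0.01,0],[0,0.004,0],[0,0,0],[0,0,0]],"twist":[[0,0,0],[0,0,0],[0,0,0],[0,0,0],[0,0,0],[0,0,0],[0,0,0],[0,0,0],[0,0,0],[0,0,0],[0,0,0],[0,0,0],[0,0,0],[0,0,0],[0,0,0]]}'
python3 go.py p -5 177 56.4
python3 - <<'E'
from h import *
im,d,K,E=grab("top"); np.savez("top1.npz",im=im,d=d,K=K,E=E)
cv2.imwrite("pics/t2.png",cv2.resize(im[160:275,180:330,::-1],(780,598),interpolation=cv2.INTER_CUBIC))
E
```

```text
t: 15.47
ee_pos: [466.1, 187.4, 145.4]
orientation: [0.262, -3.13, 0.001]
ft_force: [0.4, -0.0, -2.9]
width: 23.7
grasp_force: 29.9
t 15.47 tcp [466.1 187.4 145.4] platen xy -7.3 176.1 yaw 99.57 F [ 0.4 -0.  -2.9] w 23.7 gf 29.9 q [ 0.36  0.32  1.94 -0.    0.89 -1.38]
delta now [-2.4  1.  89. ] delta after turn [-2.3  0.9 89. ] twist [-0.03 -0.06 -0.03]
```

View pics/t2.png

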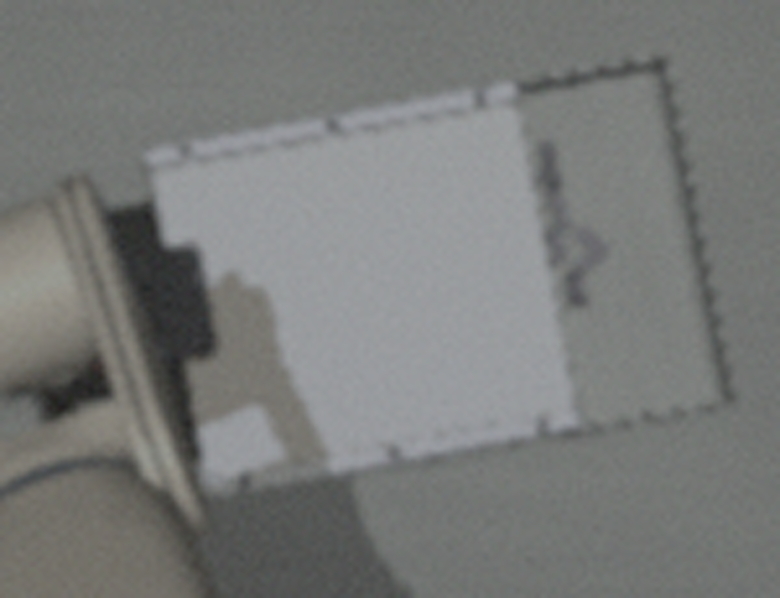

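The plate is clear. The top view shows four shapes in the tray, at px (548,170), (556,222), (590,245) and (577,293). One more may be hidden by the plate edge, so I'll check from the scene camera before setting the scraper down.

```bash
python3 - <<'E'
from h import *
im,d,K,E=grab("scene"); c=im[165:255,175:275,::-1]
cv2.imwrite("pics/s5.png",cv2.resize(np.clip(c.astype(float)*1.3,0,255).astype(np.uint8),(660,594),interpolation=cv2.INTER_CUBIC))
E
```

```text
(no output)
```

View pics/s5.png

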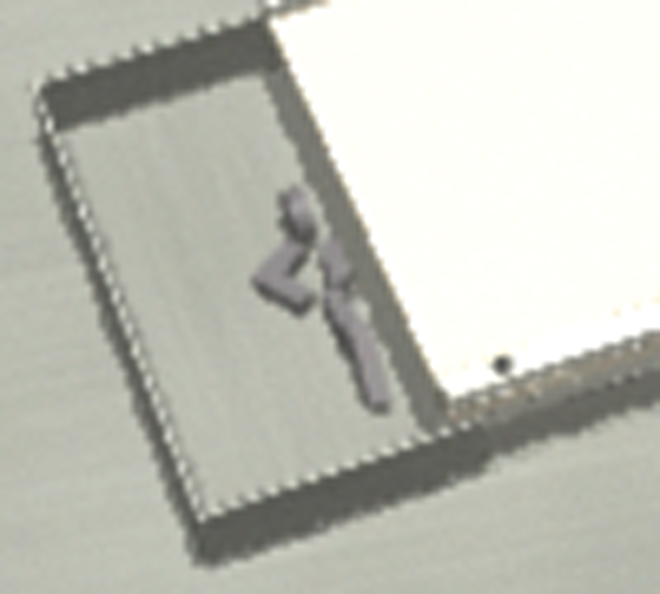

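I count five pieces in the tray: a piece at (297,210), the L at (285,275), a piece at (337,265), and two bars end to end from (335,300) to (378,405). That run is about 65 mm, close to 34+28 mm. The plate is empty, so I'll lower the scraper onto the pad.

```bash
python3 -m creep '{"delta_pos":[[-0.002,0.001,0.008],[0,0,0.014],[0,0,0.016],[0,0,0.016],[0,0,0.014],[0,0,0.008],[0,0,0.004],[0,0,0.003],[0,0,0.002],[0,0,0.001],[0,0,0.0005],[0,0,0],[0,0,0]],"twist":[[0,0,0],[0,0,0],[0,0,0],[0,0,0],[0,0,0],[0,0,0],[0,0,0],[0,0,0],[0,0,0],[0,0,0],[0,0,0],[0,0,0],[0,0,0]]}'
python3 go.py p -5 177 56.4
```

```text
t: 16.65
ee_pos: [468.6, 189.5, 59.7]
orientation: [-0.262, 3.13, 0.0]
ft_force: [0.2, 0.0, -2.7]
width: 23.7
grasp_force: 29.9
t 16.65 tcp [468.6 189.5  59.7] platen xy -4.5 177.8 yaw 99.58 F [ 0.2  0.  -2.7] w 23.7 gf 29.9 q [ 0.36  0.46  1.98 -0.    0.7  -1.38]
delta now [ 0.5 -0.8  3.3] delta after turn [ 0.5 -0.8  3.3] twist [ 0.01  0.05 -0.02]
```

```bash
python3 -m creep '{"delta_pos":[[0,0,0.001],[0,0,0.0005],[0,0,0.0005],[0,0,0.0005],[0,0,0],[0,0,0]],"twist":[[0,0,0],[0,0,0],[0,0,0],[0,0,0],[0,0,0],[0,0,0]]}'
```

```text
t: 17.15
ee_pos: [468.3, 189.4, 56.7]
orientation: [0.262, -3.131, 0.0]
ft_force: [0.3, 0.0, -3.8]
width: 23.9
grasp_force: 29.9
```

```bash
python3 -m creep '{"delta_pos":[[0,0,0.0004],[0,0,0.0003],[0,0,0.0003],[0,0,0],[0,0,0]],"twist":[[0,0,0],[0,0,0],[0,0,0],[0,0,0],[0,0,0]]}'
```

```text
t: 17.57
ee_pos: [468.4, 189.4, 56.4]
orientation: [-0.262, 3.13, 0.0]
ft_force: [-1.2, -0.8, 5.3]
width: 23.7
grasp_force: 29.9
```

Contact is light: Fz went from -3 to +5 N. I'll release to a partial opening and rise.

```bash
python3 -m creep '{"delta_pos":[[0,0,0],[0,0,0],[0,0,0],[0,0,0],[0,0,0],[0,0,0],[0,0,-0.003],[0,0,-0.01],[0,0,-0.02],[0,0,-0.02],[0,0,-0.02],[0,0,-0.02],[0,0,-0.01],[0,0,-0.005],[0,0,0],[0,0,0]],"twist":[[0,0,0],[0,0,0],[0,0,0],[0,0,0],[0,0,0],[0,0,0],[0,0,0],[0,0,0],[0,0,0],[0,0,0],[0,0,0],[0,0,0],[0,0,0],[0,0,0],[0,0,0],[0,0,0]]}' 0.7
python3 - <<'E'
from h import *
im,d,K,E=grab("wrist"); P=cloud(d,K,E)
m=((P[...,2]>80)&(P[...,2]<108)&(im.max(2)<90)).astype(np.uint8)
for c in cv2.findContours(m,cv2.RETR_EXTERNAL,cv2.CHAIN_APPROX_NONE)[0]:
    if cv2.contourArea(c)>200: print(cv2.minAreaRect(np.array([ray(*q[0],96,K,E)[:2] for q in c],np.float32)))
cv2.imwrite("pics/w2.png",im[...,::-1])
E
```

```text
t: 18.9
ee_pos: [468.0, 189.2, 163.4]
orientation: [0.262, -3.13, 0.0]
ft_force: [0.0, 0.8, -0.3]
width: 61.3
grasp_force: 0.0
((467.4356689453125, 187.1602783203125), (76.65077209472656, 23.44834327697754), 8.724617004394531)
```

View pics/w2.png

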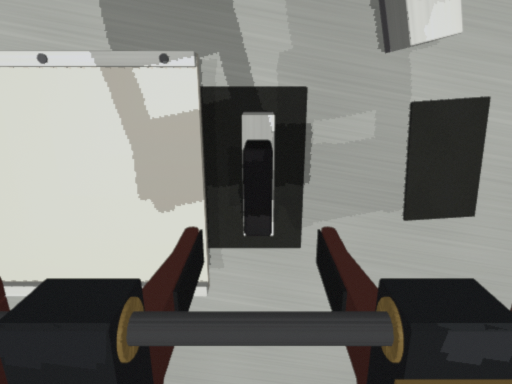

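The scraper stands upright on the pad at px (258,180), within its edges. It has been released, the gripper is clear, and the plate is empty. I'll hand it in.

```bash
python3 -c "from workcell import close_job; print(close_job())"
```

```text
the job is handed in; nothing more can be done
None
```

The job is handed in at about 19 s: all five trimmings were wiped into the tray using only the scraper, the scraper is back upright on its pad and released, and the bystanders were not touched.

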